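# Tighten the filter-holder clamp to its set force

## Robot

A 6-joint arm with a two-finger parallel gripper is mounted at the origin on the work surface. World frame = base frame: x ahead of the robot, y to its left, z up, the work surface at z = 0. Lengths are in m, angles in rad, forces in N, time in s.
With the tool pointing down it reaches from about 0.375 to 0.975 m from the base axis. Payload 3.8 kg.
Tool frame: the origin (TCP) lies midway between the tips of the shut fingers; the grasp point (between the pads) lies 19 mm behind it; z points along the fingers, y is the direction in which the jaws open and shut (so a half turn about z gives the same grasp; the last joint's range is limited). The gripper opens to 85 mm and grips with 20 to 120 N. Pads are 22 mm wide; open, the fingers measure 114 mm over their backs; the gripper's body (76 mm by 85 mm) begins 54 mm behind the grasp point. The pads swing forward as they close: fully open they stand 13 mm farther back than shut.
Start: joints at [1.192, 0.264, 1.604, -0, 1.274, -0.037], TCP at [0.226, 0.636, 0.231] pointing down, gripper open.
Joint ranges: [-2.63, 2.63], [-0.94, 2.18], [0.31, 2.57], [-1.31, 4.45], [0, 2.66], [-2.55, 2.55]. Speed limits (rad/s): [2.57, 2.57, 3.14, 3.14, 3.14, 3.14].

## Interface

Orientations are given as a rotation vector (axis times angle).
In Python, from workcell import bot gives the robot as it stands.
- The arm moves only by the tool drive_tool, never from a script. Its argument "deltas" is a list of rows, each an object with "hand": the opening, from 0 (shut) to 1 (fully open); "offset": the shift along the world's x, y, z in cm, a list of three; "angular": the turn, a rotation vector about the world's x, y, z in degrees, a list of three. A call has 1 to 8 rows; each row is the pose to reach, as a shift and turn from the pose commanded when the call began; what a row does not reach only later rows make up. A row lasts 1/8 s, in which the tool goes at most 62.5 mm and 10.7 degrees, less where a joint would pass 70% of its speed; a pose out of reach is approached as far as the arm can. A call with a gripper value outside its range is refused whole. The fingers move at their own pace and stop on an object; "force" is the grip in N (left out, the last holds). Time passes only in rows, so rows that repeat a pose let the fingers close. It gives the time, the measured TCP pose, the force and the opening at its end, in the units of the state.
- bot.read_state(): the state, without advancing time (a new reading comes with each control period).
- bot.read_camera(name): name is "side" or "top"; returns a dict with "frame" (400x640x3 uint8, blue, green, red), "mtx" (3x3 intrinsics, pixels), "R" (3x3) and "t" (3): a world point X has camera coordinates R X + t. Camera axes: x right, y down, z forward; pixel columns grow to the right and rows downward; lengths in m; the calibration is good to about 2 mm. A picture is of the moment at which its call begins. There is no depth.
- bot.finish_job(): hands the job in, once; it reports no verdict.
The state is a dict: "time": time; "q": joint angles; "joint_vel": joint speeds; "joint_torque": joint torques, N m; "tool_pos": TCP position; "tcp_rot": TCP orientation; "wrist_force": force on the tool from outside, world axes, zero at the start; "torque": the same for the moment, N m; "width": opening from 0.0 (shut) to 1.0 (fully open).
Only numpy, scipy, OpenCV 4.12 (cv2) and the standard library are available. Lean on these libraries where they do the work, as an engineer would, in place of code of your own. Each camera call takes 0.05 s, during which the arm holds its last target. There are 200 camera calls.

## Task

The round steel filter holder sits only finger-tight in one of the two bench screw clamps. Turn that clamp's black T-handle clockwise (seen from above) until the brass tab flips out of the grey indicator box on its side, then stop without wrenching it further, and let go. Leave the handle of the other, empty clamp as it is.

Things in the scene. Friction and masses are not known exactly. Their poses are not given: they have to be found in the camera images.
- clamp_handle (a point): Middle of the T-handle of the clamp holding the filter holder (steel disc, 80 mm across, 36 high, on the base plate). Handle: black bar 70 long, 14 wide, 24 mm high on an upright screw; this point is its centre, 147 mm above the bench on the screw axis. x along the bar, y across, z up. Bolted down; posts, beam and collar stay below 113 mm, a grey box 59 to 95 mm off the axis below 117 mm.
- clamp_screw (a joint): Turn of that screw in rad; grows as the handle turns clockwise from above (tightening). Starts between 0.55 and 0.95; the tab trips at about 1.8; past 2.4 the clamp is over-tightened. Turning takes 0.1 to 0.2 N m; the screw stays where it is left and the handle keeps its height.
- tab (a joint): Angle (rad) of the brass flag tab, 24 mm wide, 26 long, 4 thick, hinged in the grey indicator box (44 x 36 x 42 mm) on one end of that clamp's cross-beam. About -0.1 to 0.3 while it is hidden in the box; at the set force it flips within a second to about 2.8 and then stands level, 24 mm out of the box's face away from the robot, square to the beam. It stays out even if the screw backs off.
- spare_bar_end (a point): Middle of one end face of the T-handle bar of the other clamp, of the same build but empty; 147 mm above the bench. x points outward along the bar, so the bar's middle (on its screw axis) lies 35 mm back along -x.
There are look-alikes about, which are no part of the job. Leave any green or turquoise look-alike of the part that bears clamp_handle alone.

How it is judged:
At the end, for the whole second after the job is handed in: The tab has flipped out of its box (joint above 2.3 rad), the screw is still tight (between 1.55 and 2.4 rad) and at rest (value of joint tab above 2.3 rad and value of joint clamp_screw between 1.55 and 2.4 rad and velocity of joint clamp_screw between -0.1 and 0.1 rad/s); the robot touches nothing.
It fails at once if the clamp is over-tightened (screw past 2.4 rad, some 30 degrees beyond where the tab flips out) (value of joint clamp_screw above 2.4 rad).
It fails at once if the empty clamp's handle is turned (its end moved by more than 12 mm) (distance of spare_bar_end from where it was at the start of the episode above 0.012 m).
It also fails if it takes over 45 s, if anything falls off the work surface, if the arm or the gripper's body presses on something with over 40 N, if the wrist force passes 120 N, or if a joint passes its speed limit or range.

## Working session

There is one attempt and no reset: what is moved stays moved. The work goes in short steps, Python scripts to look and compute and a tool call to move; the robot and the scene stay as the last step left them, time stands still between calls to the robot, and variables do not carry over. Pictures are saved under pics/ and viewed, about 8 in all and at most 12, crops included, and the job is handed in when it is done.

Besides the shell and the picture viewer there is one more tool, called as name(argument=value, ...), one argument or row to a line, values as JSON. drive_tool: Moves the arm, as the interface text tells. Its arguments: {"type":"object","properties":{"deltas":{"type":"array"},"force":{"type":"number"}},"required":["deltas"]}

```bash
mkdir -p pics; cat > h.py <<'E'
import numpy as np, cv2
from workcell import bot
def cam(n):
    c=bot.read_camera(n); return c['frame'],np.array(c['mtx']),np.array(c['R']),np.array(c['t'])
def ray(px,K,R,t,z):
    d=R.T@np.linalg.solve(K,[px[0],px[1],1]); o=-R.T@t
    return o+d*(z-o[2])/d[2]
def proj(X,K,R,t):
    p=K@(R@np.array(X)+t); return p[:2]/p[2]
E
python3 - <<'E'
from h import *
for n in ('top','side'):
    f,K,R,t=cam(n); cv2.imwrite(f'pics/{n}0.png',f); print(n,-R.T@t,K[0,0])
print(bot.read_state())
E
```

```text
top [ 0.23293543 -0.01154493  1.15114844] 417.91459477051376
side [-0.33139819 -0.77052905  0.84072672] 502.2766554870807
{'time': 0.1, 'q': array([ 1.19210384e+00,  2.64721859e-01,  1.60527080e+00,  1.82693998e-05,
        1.27368983e+00, -3.68691576e-02]), 'joint_vel': array([ 7.06195682e-04, -1.42801039e-03, -4.24713869e-03, -1.64504490e-05,
        1.96212681e-03,  4.01115611e-04]), 'joint_torque': array([ 2.94391348e-04, -5.16711366e+01, -3.68590987e+01, -1.45856520e-04,
        6.26837224e-03, -4.11397696e-05]), 'tool_pos': array([0.22599103, 0.63533031, 0.23003882]), 'tcp_rot': array([-0.53425639, -3.09537531,  0.00320598]), 'wrist_force': array([-0.54712064, -0.07872336, -0.77224527]), 'torque': array([-0.01213643, -0.01431835, -0.0445998 ]), 'width': 1.0007788885253825}
```

View pics/top0.png

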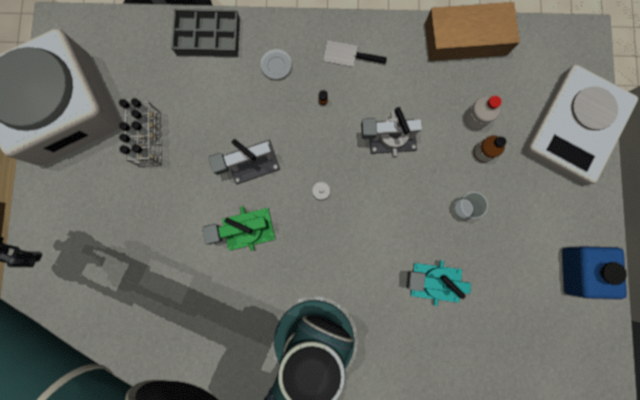

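View pics/side0.png

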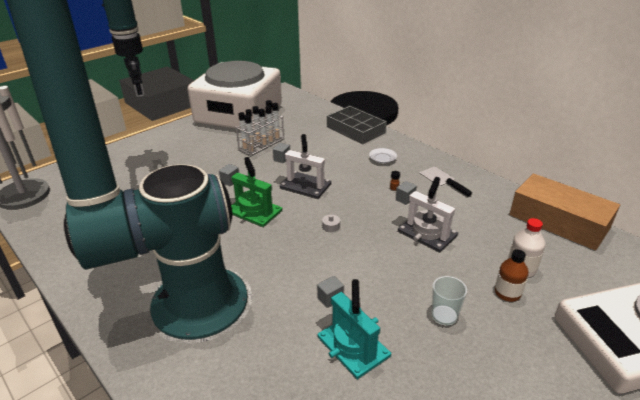

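Candidates for the loaded clamp, in top-view pixels: grey clamp at (402,122) with a round disc under it, grey clamp at (245,155) that looks empty, green look-alike at (240,226) and turquoise at (440,284). I'm choosing (402,122) and will check it in a crop of both views.

```bash
python3 - <<'E'
from h import *
f,K,R,t=cam('top'); g,K2,R2,t2=cam('side')
a=cv2.resize(f[95:165,350:435],None,fx=6,fy=6,interpolation=2)[:420,:390]
b=cv2.resize(g[170:255,385:465],None,fx=5,fy=5,interpolation=2)[:420,:400]
cv2.imwrite('pics/c1.png',np.hstack([a[:420],np.pad(b,((0,420-b.shape[0]),(0,0),(0,0)))]))
def bar(f,roi):
    x0,x1,y0,y1=roi
    m=(f[y0:y1,x0:x1].max(2)<32).astype('uint8')
    n,l,s,c=cv2.connectedComponentsWithStats(m)
    for i in range(1,n):
        if s[i,4]>30:
            p=np.argwhere(l==i)[:,::-1].astype('float32')
            print(s[i],cv2.minAreaRect(p+np.float32([x0,y0])))
            yield cv2.minAreaRect(p+np.float32([x0,y0]))
for r in ((385,420,100,142),(225,265,132,168)):
  for q in bar(f,r):
    bx=cv2.boxPoints(q)
    for z in (.147,.159): print(z,[ray(v,K,R,t,z)[:2].round(3) for v in bx],ray(q[0],K,R,t,z).round(4))
E
```

```text
[ 11   9  13  25 121] ((401.2586364746094, 120.89654541015625), (25.997346878051758, 5.756555080413818), 68.19859313964844)
0.147 [array([ 0.589, -0.187]), array([ 0.594, -0.2  ]), array([ 0.533, -0.224]), array([ 0.527, -0.211])] [ 0.5607 -0.2054  0.147 ]
0.159 [array([ 0.584, -0.185]), array([ 0.59 , -0.198]), array([ 0.529, -0.221]), array([ 0.524, -0.208])] [ 0.5568 -0.2031  0.159 ]
[ 8  9 23 22 90] ((244.70639038085938, 150.2227020263672), (29.686370849609375, 4.362078666687012), 43.36342239379883)
0.147 [array([0.499, 0.211]), array([0.507, 0.204]), array([0.457, 0.148]), array([0.449, 0.155])] [0.4776 0.1795 0.147 ]
0.159 [array([0.495, 0.208]), array([0.503, 0.201]), array([0.454, 0.147]), array([0.446, 0.153])] [0.4746 0.1772 0.159 ]
```

View pics/c1.png

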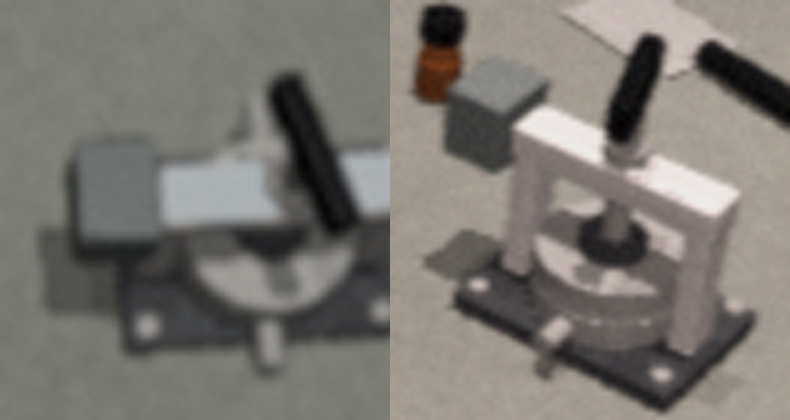

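The crop confirms it. The steel disc sits on the base plate at (402,122), with the grey box to its left, and the bar runs from about (398,109) to (407,132). I'll check the bar centre against the side view, then move.

```bash
python3 - <<'E'
from h import *
f,K,R,t=cam('top'); g,K2,R2,t2=cam('side')
m=(g[170:205,425:445].max(2)<45).astype('uint8')
n,l,s,c=cv2.connectedComponentsWithStats(m); i=1+s[1:,4].argmax()
q=cv2.minAreaRect(np.argwhere(l==i)[:,::-1].astype('float32')+np.float32([425,170])); print(s[i],q)
P1=K@np.c_[R,t]; P2=K2@np.c_[R2,t2]
for a in ((401.26,120.9),(402,120.5)):
  X=cv2.triangulatePoints(P1,P2,np.float64(a),np.float64(q[0]))[:,0]; X=X[:3]/X[3]; print(X, proj(X,K2,R2,t2))
for X in ((.5607,-.2054,.147),(.559,-.206,.147)): print(proj(X,K,R,t),proj(X,K2,R2,t2))
E
```

```text
[  4   8  10  20 108] ((433.3276062011719, 187.4310302734375), (5.385164737701416, 20.98357391357422), 21.801406860351562)
[ 0.56085422 -0.20555105  0.1465157 ] [433.32101677 187.43302458]
[ 0.56078338 -0.20644753  0.1472736 ] [433.63755537 187.33645913]
[401.24347996 120.89090872] [433.25639115 187.26923073]
[401.4867665  121.55959794] [433.03379837 187.63674045]
```

drive_tool(
  deltas=[
    {"hand":1,"offset":[2.2,-5.5,2],"angular":[0,0,6]},
    {"hand":1,"offset":[4.4,-11,2],"angular":[0,0,12]},
    {"hand":1,"offset":[6.6,-16.5,2],"angular":[0,0,18]},
    {"hand":1,"offset":[8.8,-22,2],"angular":[0,0,24]},
    {"hand":1,"offset":[11,-27.5,2],"angular":[0,0,30]},
    {"hand":1,"offset":[13.2,-33,2],"angular":[0,0,36]},
    {"hand":1,"offset":[15.4,-38.5,2],"angular":[0,0,42]},
    {"hand":1,"offset":[17.6,-44,2],"angular":[0,0,42]},
  ],
)

```text
time: 1.3
tool_pos: [0.4027, 0.1942, 0.2516]
tcp_rot: [-0.612, 3.08, 0.0]
wrist_force: [1.1, -0.6, 0.7]
width: 0.999
```

Both views agree on a centre of (0.561, -0.206, 0.147), with the bar at a yaw of about 22°.

drive_tool(
  deltas=[
    {"hand":1,"offset":[2,-5.5,0],"angular":[0,0,0]},
    {"hand":1,"offset":[4.2,-11,0],"angular":[0,0,0]},
    {"hand":1,"offset":[6.4,-16.5,0],"angular":[0,0,0]},
    {"hand":1,"offset":[8.6,-22,0],"angular":[0,0,0]},
    {"hand":1,"offset":[10.8,-27.5,0],"angular":[0,0,0]},
    {"hand":1,"offset":[13,-33,0],"angular":[0,0,0]},
    {"hand":1,"offset":[15,-38,0],"angular":[0,0,0]},
    {"hand":1,"offset":[15.9,-40.1,0],"angular":[0,0,0]},
  ],
)

```text
time: 2.3
tool_pos: [0.5617, -0.2078, 0.251]
tcp_rot: [0.607, -3.082, 0.0]
wrist_force: [0.1, -0.1, 0.8]
width: 1.002
```

drive_tool(
  deltas=[
    {"hand":0.6,"offset":[0,0,0],"angular":[0,0,0]},
    {"hand":0.6,"offset":[0,0,-1],"angular":[0,0,0]},
    {"hand":0.6,"offset":[0,0,-3],"angular":[0,0,0]},
    {"hand":0.6,"offset":[0,0,-5],"angular":[0,0,0]},
    {"hand":0.6,"offset":[0,0,-5],"angular":[0,0,0]},
  ],
)

```text
time: 2.92
tool_pos: [0.5591, -0.2035, 0.1977]
tcp_rot: [0.611, -3.076, -0.005]
wrist_force: [-0.7, -1.2, 0.2]
width: 0.601
```

```bash
python3 - <<'E'
from h import *
f,K,R,t=cam('top'); g,K2,R2,t2=cam('side')
a=cv2.resize(f[75:165,350:450],None,fx=4,fy=4)
b=cv2.resize(g[130:220,385:485],None,fx=4,fy=4)
cv2.imwrite('pics/c2.png',np.hstack([a,b])); s=bot.read_state(); print(s['time'],s['tool_pos'],s['tcp_rot'],s['q'],s['wrist_force'])
E
```

```text
3.025 [ 0.56087651 -0.20454234  0.20056132] [ 6.11074118e-01 -3.08047664e+00 -1.23320200e-03] [-3.91444071e-01  1.39820902e-01  1.80950443e+00  5.28697025e-05
  1.19361085e+00 -2.35391541e+00] [ 0.31477899 -1.03609558  0.53050951]
```

View pics/c2.png

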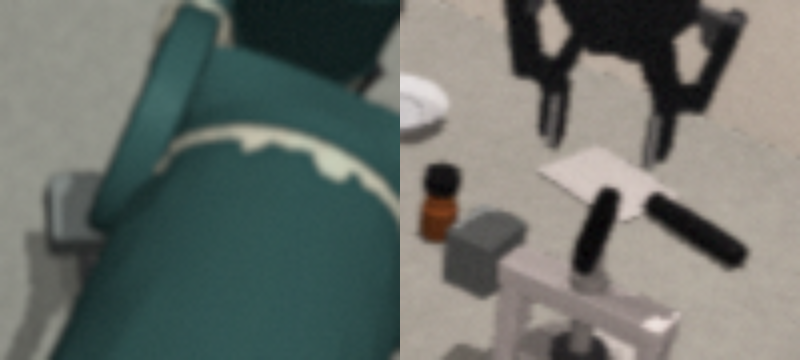

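The side view shows the open fingers straddling the bar. I'm descending and gripping.

drive_tool(
  deltas=[
    {"hand":0.6,"offset":[0,-0.1,-3],"angular":[0,0,0]},
    {"hand":0.6,"offset":[0,-0.1,-5.5],"angular":[0,0,0]},
    {"hand":0.6,"offset":[0,-0.1,-7],"angular":[0,0,0]},
    {"hand":0.6,"offset":[0,-0.1,-7],"angular":[0,0,0]},
    {"hand":0.1,"offset":[0,-0.1,-7],"angular":[0,0,0]},
    {"hand":0,"offset":[0,-0.1,-7],"angular":[0,0,0]},
    {"hand":0,"offset":[0,-0.1,-7],"angular":[0,0,0]},
    {"hand":0,"offset":[0,-0.1,-7],"angular":[0,0,0]},
  ],
  force=40,
)

```text
time: 4.03
tool_pos: [0.5622, -0.2064, 0.1328]
tcp_rot: [-0.61, 3.08, -0.002]
wrist_force: [-1.6, -0.6, 6.3]
width: 0.152
```

drive_tool(
  deltas=[
    {"hand":0,"offset":[0,0,0],"angular":[0,0,0]},
    {"hand":0,"offset":[0,0,0],"angular":[0,0,0]},
  ],
)

```text
time: 4.28
tool_pos: [0.5622, -0.2064, 0.1328]
tcp_rot: [-0.61, 3.08, -0.002]
wrist_force: [-1.1, 0.7, 5.4]
width: 0.153
```

```bash
python3 - <<'E'
from h import *
g,K2,R2,t2=cam('side')
cv2.imwrite('pics/c3.png',cv2.resize(g[130:230,375:485],None,fx=5,fy=5)); s=bot.read_state(); print(s)
E
```

```text
{'time': 4.325, 'q': array([-3.93528437e-01,  1.99691218e-01,  1.87199331e+00,  1.12037382e-04,
        1.06741054e+00, -2.35549767e+00]), 'joint_vel': array([-7.67020032e-04,  1.56812335e-04, -9.54340995e-05, -9.10536918e-04,
       -1.72387154e-03,  4.68286621e-04]), 'joint_torque': array([  0.0696645 , -41.53628469, -31.15053892,  -0.07634311,
        -0.2044899 ,  -0.06533441]), 'tool_pos': array([ 0.56222575, -0.20643022,  0.13280657]), 'tcp_rot': array([-6.10045571e-01,  3.07961991e+00, -2.05018010e-03]), 'wrist_force': array([ 0.35771207, -0.19676369,  6.80667513]), 'torque': array([ 0.07460776,  0.10283384, -0.10216371]), 'width': 0.15305653278833542}
```

View pics/c3.png

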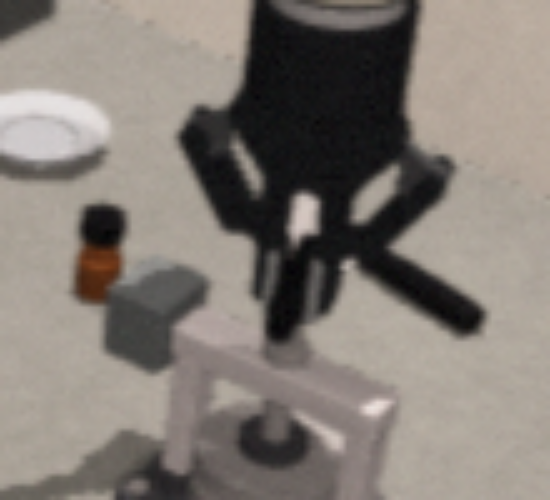

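The bar is gripped (13 mm opening). I'll turn 45° clockwise first, since a trip needs at least 49°, then go on in small steps while watching the tab.

drive_tool(
  deltas=[
    {"hand":0,"offset":[0,0,0],"angular":[0,0,-6]},
    {"hand":0,"offset":[0,0,0],"angular":[0,0,-13]},
    {"hand":0,"offset":[0,0,0],"angular":[0,0,-20]},
    {"hand":0,"offset":[0,0,0],"angular":[0,0,-27]},
    {"hand":0,"offset":[0,0,0],"angular":[0,0,-34]},
    {"hand":0,"offset":[0,0,0],"angular":[0,0,-40]},
    {"hand":0,"offset":[0,0,0],"angular":[0,0,-45]},
    {"hand":0,"offset":[0,0,0],"angular":[0,0,-45]},
  ],
)

```text
time: 5.32
tool_pos: [0.5622, -0.2062, 0.1328]
tcp_rot: [0.616, 3.078, -0.0]
wrist_force: [0.0, 1.8, 6.2]
width: 0.156
```

```bash
cat > chk.py <<'E'
from h import *
import sys
f,K,R,t=cam('top'); g,K2,R2,t2=cam('side')
def brass(f,x0,x1,y0,y1):
    h=cv2.cvtColor(f[y0:y1,x0:x1],cv2.COLOR_BGR2HSV); m=cv2.inRange(h,(12,70,60),(35,255,255))
    p=np.argwhere(m); return len(p),(p.mean(0)[::-1]+[x0,y0] if len(p) else None)
print('brass top',brass(f,350,420,90,150),'side',brass(g,396,425,165,225))
a=cv2.resize(f[85:165,345:435],None,fx=4,fy=4); b=cv2.resize(g[130:210,385:475],None,fx=4,fy=4)
cv2.imwrite(f'pics/{sys.argv[1]}.png',np.hstack([a,b]))
s=bot.read_state(); v=s['tcp_rot']; print(s['time'],s['tool_pos'].round(4),'yang',(np.degrees(2*np.arctan2(v[1],v[0]))-90)%180,s['torque'].round(2),s['wrist_force'].round(1),s['width'])
E
python3 chk.py k1
```

```text
brass top (0, None) side (4, array([397.75, 181.  ]))
5.425 [ 0.5622 -0.2062  0.1328] yang 67.41327222068583 [0.1  0.13 0.01] [0.1 0.7 5.3] 0.15392724493279725
```

View pics/k1.png

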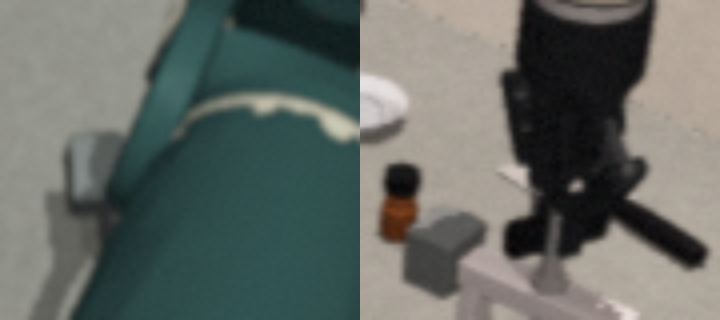

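The bar followed the gripper to about -23°, with no tab out yet: the box's far edge at top-view pixel (367,118) is clear. Continuing in small steps.

drive_tool(
  deltas=[
    {"hand":0,"offset":[0,0,0],"angular":[0,0,-3]},
    {"hand":0,"offset":[0,0,0],"angular":[0,0,-6]},
    {"hand":0,"offset":[0,0,0],"angular":[0,0,-6]},
    {"hand":0,"offset":[0,0,0],"angular":[0,0,-6]},
    {"hand":0,"offset":[0,0,0],"angular":[0,0,-6]},
    {"hand":0,"offset":[0,0,0],"angular":[0,0,-6]},
    {"hand":0,"offset":[0,0,0],"angular":[0,0,-6]},
    {"hand":0,"offset":[0,0,0],"angular":[0,0,-6]},
  ],
)

```text
time: 6.42
tool_pos: [0.5622, -0.2062, 0.1328]
tcp_rot: [0.775, 3.042, -0.0]
wrist_force: [-0.4, 1.4, 6.8]
width: 0.158
```

```bash
cat >> chk.py <<'E'
r=cv2.imread('pics/k1.png')[:, :360]; d=cv2.absdiff(r,a).max(2)[60:260,40:140]; print('diff px near box',(d>25).sum())
E
python3 chk.py k2
```

```text
brass top (0, None) side (1, array([398., 185.]))
6.525 [ 0.5622 -0.2062  0.1328] yang 61.41614797672034 [ 0.15  0.09 -0.08] [-1.1  1.1  6.2] 0.15240503386682114
diff px near box 0
```

drive_tool(
  deltas=[
    {"hand":0,"offset":[0,0,0],"angular":[0,0,-3]},
    {"hand":0,"offset":[0,0,0],"angular":[0,0,-6]},
    {"hand":0,"offset":[0,0,0],"angular":[0,0,-6]},
    {"hand":0,"offset":[0,0,0],"angular":[0,0,-6]},
    {"hand":0,"offset":[0,0,0],"angular":[0,0,-6]},
    {"hand":0,"offset":[0,0,0],"angular":[0,0,-6]},
    {"hand":0,"offset":[0,0,0],"angular":[0,0,-6]},
    {"hand":0,"offset":[0,0,0],"angular":[0,0,-6]},
  ],
)

```text
time: 7.52
tool_pos: [0.5622, -0.2062, 0.1328]
tcp_rot: [0.933, 2.997, 0.0]
wrist_force: [-0.0, 1.3, 5.7]
width: 0.156
```

```bash
python3 chk.py k3
```

```text
brass top (0, None) side (4, array([397.75, 181.25]))
7.625 [ 0.5622 -0.2061  0.1328] yang 55.41887662722738 [ 0.13  0.17 -0.05] [-1.1  1.3  5.5] 0.1583489028027479
diff px near box 0
```

drive_tool(
  deltas=[
    {"hand":0,"offset":[0,0,0],"angular":[0,0,-3]},
    {"hand":0,"offset":[0,0,0],"angular":[0,0,-5]},
    {"hand":0,"offset":[0,0,0],"angular":[0,0,-5]},
    {"hand":0,"offset":[0,0,0],"angular":[0,0,-5]},
    {"hand":0,"offset":[0,0,0],"angular":[0,0,-5]},
    {"hand":0,"offset":[0,0,0],"angular":[0,0,-5]},
    {"hand":0,"offset":[0,0,0],"angular":[0,0,-5]},
    {"hand":0,"offset":[0,0,0],"angular":[0,0,-5]},
  ],
)

```text
time: 8.62
tool_pos: [0.5622, -0.2061, 0.1328]
tcp_rot: [1.063, 2.954, 0.0]
wrist_force: [-0.6, 1.9, 5.2]
width: 0.159
```

```bash
python3 chk.py k4
```

```text
brass top (0, None) side (3, array([398.33333333, 181.        ]))
8.725 [ 0.5622 -0.2061  0.1328] yang 50.420312644549 [ 0.11  0.12 -0.  ] [0.2 1.  5.8] 0.1562725321995102
diff px near box 0
```

View pics/k4.png

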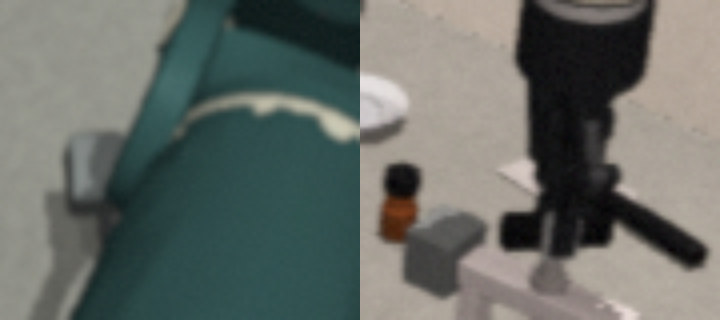

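Turned 62°. The bar is following and the tab is not out yet. Continuing.

drive_tool(
  deltas=[
    {"hand":0,"offset":[0,0,0],"angular":[0,0,-3]},
    {"hand":0,"offset":[0,0,0],"angular":[0,0,-5]},
    {"hand":0,"offset":[0,0,0],"angular":[0,0,-5]},
    {"hand":0,"offset":[0,0,0],"angular":[0,0,-5]},
    {"hand":0,"offset":[0,0,0],"angular":[0,0,-5]},
    {"hand":0,"offset":[0,0,0],"angular":[0,0,-5]},
    {"hand":0,"offset":[0,0,0],"angular":[0,0,-5]},
    {"hand":0,"offset":[0,0,0],"angular":[0,0,-5]},
  ],
)

```text
time: 9.72
tool_pos: [0.5623, -0.2061, 0.1328]
tcp_rot: [1.191, 2.905, 0.001]
wrist_force: [0.3, 2.9, 6.0]
width: 0.159
```

```bash
python3 chk.py k5
```

```text
brass top (0, None) side (3, array([397.66666667, 183.        ]))
9.825 [ 0.5623 -0.2061  0.1328] yang 45.4193325312051 [ 0.09  0.19 -0.02] [-0.9  1.5  6.2] 0.15576036670447366
diff px near box 0
```

drive_tool(
  deltas=[
    {"hand":0,"offset":[0,0,0],"angular":[0,0,-3]},
    {"hand":0,"offset":[0,0,0],"angular":[0,0,-5]},
    {"hand":0,"offset":[0,0,0],"angular":[0,0,-5]},
    {"hand":0,"offset":[0,0,0],"angular":[0,0,-5]},
    {"hand":0,"offset":[0,0,0],"angular":[0,0,-5]},
    {"hand":0,"offset":[0,0,0],"angular":[0,0,-5]},
    {"hand":0,"offset":[0,0,0],"angular":[0,0,-5]},
    {"hand":0,"offset":[0,0,0],"angular":[0,0,-5]},
  ],
)

```text
time: 10.82
tool_pos: [0.5623, -0.2061, 0.1328]
tcp_rot: [1.316, 2.85, 0.001]
wrist_force: [0.3, 1.4, 5.8]
width: 0.152
```

```bash
python3 chk.py k6
```

```text
brass top (25, array([369.56, 122.12])) side (37, array([408.05405405, 182.18918919]))
10.925 [ 0.5623 -0.2061  0.1328] yang 40.42209388353663 [ 0.16  0.12 -0.06] [-0.6  0.7  6.3] 0.14988812661951298
diff px near box 295
```

View pics/k6.png

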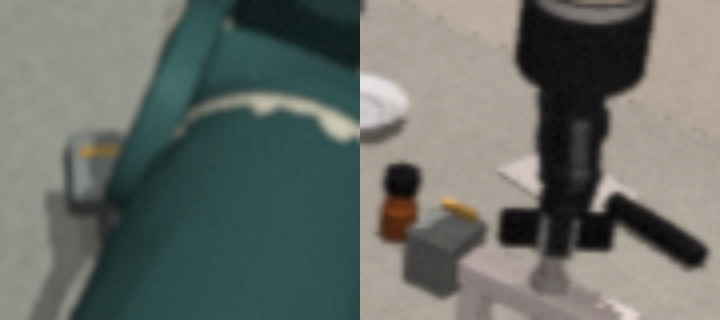

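The brass tab is emerging at top-view pixel (369,122) and side-view (408,182). I'll hold still and let it finish.

drive_tool(
  deltas=[
    {"hand":0,"offset":[0,0,0],"angular":[0,0,0]},
    {"hand":0,"offset":[0,0,0],"angular":[0,0,0]},
    {"hand":0,"offset":[0,0,0],"angular":[0,0,0]},
    {"hand":0,"offset":[0,0,0],"angular":[0,0,0]},
    {"hand":0,"offset":[0,0,0],"angular":[0,0,0]},
    {"hand":0,"offset":[0,0,0],"angular":[0,0,0]},
    {"hand":0,"offset":[0,0,0],"angular":[0,0,0]},
    {"hand":0,"offset":[0,0,0],"angular":[0,0,0]},
  ],
)

```text
time: 11.92
tool_pos: [0.5623, -0.2061, 0.1328]
tcp_rot: [1.316, 2.85, 0.001]
wrist_force: [-0.3, 1.6, 5.4]
width: 0.155
```

```bash
python3 chk.py k7
```

```text
brass top (77, array([367.44155844, 114.45454545])) side (29, array([414.5862069 , 184.31034483]))
12.025 [ 0.5623 -0.2061  0.1328] yang 40.42329789017617 [ 0.16  0.18 -0.04] [0.2 1.4 6. ] 0.15334563526423675
diff px near box 1415
```

View pics/k7.png

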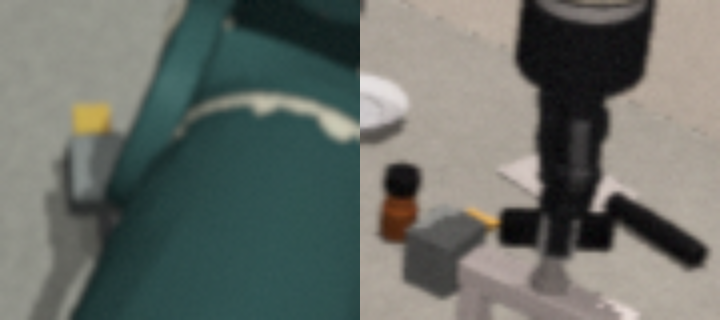

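The tab stands level out of the box's far face (top-view 367,114). I'm letting go and lifting clear.

drive_tool(
  deltas=[
    {"hand":0.5,"offset":[0,0,0],"angular":[0,0,0]},
    {"hand":0.5,"offset":[0,0,0],"angular":[0,0,0]},
    {"hand":0.5,"offset":[0,0,0],"angular":[0,0,0]},
    {"hand":0.5,"offset":[0,0,1],"angular":[0,0,0]},
    {"hand":0.5,"offset":[0,0,4],"angular":[0,0,0]},
    {"hand":0.5,"offset":[0,0,8],"angular":[0,0,0]},
    {"hand":0.5,"offset":[0,0,12],"angular":[0,0,0]},
    {"hand":0.5,"offset":[0,0,14],"angular":[0,0,0]},
  ],
)

```text
time: 13.02
tool_pos: [0.5625, -0.2066, 0.275]
tcp_rot: [1.315, 2.848, 0.0]
wrist_force: [-0.2, 0.2, -0.1]
width: 0.503
```

drive_tool(
  deltas=[
    {"hand":0.5,"offset":[0,3,0],"angular":[0,0,0]},
    {"hand":0.5,"offset":[0,8,0],"angular":[0,0,0]},
    {"hand":0.5,"offset":[0,13,0],"angular":[0,0,0]},
    {"hand":0.5,"offset":[0,18,0],"angular":[0,0,0]},
    {"hand":0.5,"offset":[0,21,0],"angular":[0,0,0]},
    {"hand":0.5,"offset":[0,21,0],"angular":[0,0,0]},
    {"hand":0.5,"offset":[0,21,0],"angular":[0,0,0]},
  ],
)

```text
time: 13.9
tool_pos: [0.561, 0.0034, 0.2708]
tcp_rot: [-1.317, -2.852, 0.001]
wrist_force: [0.1, -0.7, 0.3]
width: 0.501
```

```bash
python3 chk.py k8; python3 - <<'E'
from h import *
f,K,R,t=cam('top')
m=(f[100:145,385:425].max(2)<32).astype('uint8'); n,l,s,c=cv2.connectedComponentsWithStats(m); i=1+s[1:,4].argmax()
q=cv2.minAreaRect(np.argwhere(l==i)[:,::-1].astype('float32')+np.float32([385,100]))
print(q,[ray(v,K,R,t,.147)[:2].round(3) for v in cv2.boxPoints(q)])
E
```

```text
brass top (77, array([367.44155844, 114.45454545])) side (26, array([415.34615385, 184.30769231]))
14.0 [0.5612 0.0029 0.271 ] yang 40.35171640786069 [-0.    0.05  0.01] [0.4 0.5 0.3] 0.4979454691397523
diff px near box 6454
((401.958984375, 120.4508056640625), (3.2009224891662598, 26.247562408447266), 50.19443130493164) [array([ 0.543, -0.18 ]), array([ 0.587, -0.23 ]), array([ 0.581, -0.235]), array([ 0.537, -0.185])]
```

View pics/k8.png

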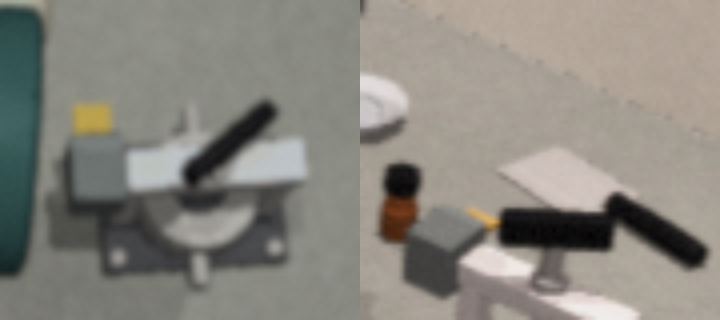

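The tab is out at top-view (367,114), the bar is at about -49° and free, and the gripper is well clear. Handing in.

```bash
python3 -c "
from workcell import bot
print(bot.finish_job())"
```

```text
the job is handed in; nothing more can be done
None
```

I turned the loaded clamp's T-handle about 72° clockwise, in small steps at the end. I stopped at the first step that showed the brass tab coming out, held still for a second, then let go and backed off. The job is handed in.

- **Tab:** it stands level out of the box's far face, and it was still there after I let go.
- **Screw:** the bar lies at about -49°, roughly 71° from where it started. That puts the screw at about 1.8 to 1.9 rad going by the trip point, well short of 2.4; its angle can't be read directly.
- **Robot:** the gripper is about 21 cm to the side and at 27 cm height, with the wrist force near zero.
- **Other clamps:** the arm never went near the empty clamp's handle or the green and turquoise look-alikes. I did not re-measure the empty clamp's handle at the end.
- **Time:** about 14 s of the 45 s allowed.

No check failed. The one disagreement is the simple pixel-change count, which rose sharply in the last picture because the arm had moved out of view.

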